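# Hold the sprung shoe-length gauge out at its size marker

## Task

I want to check a shoe against the length gauge: slide the gauge's green cover all the way back over its tube block, then pull the sprung rod out by its blue knob until the black pointer lines up with the orange size marker. The spring pulls it back, so keep hold: the program finishes while the gripper still holds the rod steady at the marker, with the cover open. Leave the shoe, the tape roll and the pen beside the gauge where they are.

Things in the scene. Friction and masses are not known exactly. Their poses are not given: they have to be found in the camera images.
- gauge: Fixed gauge box 120 (x) x 380 (y) x 58 mm high without cover; yaw up to 0.4 rad. Origin: table level, on its centre line; z up. y -200 to -20 mm: solid grey tube block, 56 mm high, where the 10 mm steel rod comes out (axis 24 mm high). y -20 to +172: open-topped compartment, inside 104 mm wide, white floor 6 mm high, walls 8 mm thick, 58 mm high, the +x wall clear.
- cover (a joint): Slide of the flat green cover (120 x 200 x 6 mm, top 64 mm above the table), m. 0 = shut over the compartment; grows as it slides to the gauge's -y; end stop 0.18 = all the way back over the tube block (it then spans gauge y -200 to 0 mm). Starts 0 to 0.03; takes about 2 N and stays where it is left.
- cover_ridge (a point): Middle (in x and y) of the black grip ridge on the cover, 80 mm above the table. The ridge is 50 mm (gauge x) by 16 mm (gauge y) and stands from 64 to 90 mm above the table. Axes as the gauge's. At gauge x = 0, y = 130 mm minus the cover's joint value.
- rod (a joint): Pull-out of the sprung rod, in m: 0 = in (where it starts), end stop 0.10; it grows as the rod is pulled towards the gauge's +y. The inner spring pulls it back with 3 N at 0 and 60 N/m more (5 to 8.5 N at the markers); let go, it runs back in.
- knob (a point): Middle (in x and y) of the blue upright knob on the rod's end, 40 mm above the table. The knob is 18 mm (gauge x) by 16 mm (gauge y), from 12 to 54 mm above the table, with a white line across its top. Starts at gauge x = 0, y = 40 mm, hidden under the cover. Axes as the gauge's.
- pointer (a point): Point on the black pointer, a strip 3 mm wide from the knob's foot towards the clear wall (gauge +x), 8 to 12 mm above the table; the point is 45 mm in gauge +x from the knob's middle, at the same gauge y, 10 mm above the table. Moves with the rod. Axes as the gauge's.
- marker_line (a point): Fixed orange size marker: a 3 mm wide line over the edge of the compartment floor and up the clear wall, with a 12 mm wide orange tab outside that wall (top 54 mm above the table). Point on the line at gauge x = 45 mm, 10 mm above the table, 40 to 85 mm in gauge +y from the pointer's start. Lined up = pointer at the same gauge y. Axes as the gauge's.
- shoe: Bystander: white trainer with black sole, about 280 long (its x) x 90 x 105 mm, loose, beyond the gauge's -y end. Origin at its underside.
- tape: Bystander: red roll of tape lying flat, 68 mm across, 19 mm high, loose, on the table beside the gauge's clear (+x) wall. Origin at its underside.
- pen: Bystander: grey pen with a green cap, 135 x 15 x 15 mm, loose, on the table beside the gauge's clear (+x) wall. Origin at its underside.

How it is judged:
By the outcome, as a careful person would: the job done as asked, in the order asked, and still so for the second after the job is handed in, while the arm keeps its last pose, push and grip.
It also fails if it takes over 51 s, if anything falls off the work surface, if the arm or the gripper's body presses on something with over 40 N, if the wrist force passes 120 N, or if a joint passes its speed limit or range.

## Robot

A 6-joint arm with a two-finger parallel gripper is mounted at the origin on the work surface. World frame = base frame: x ahead of the robot, y to its left, z up, the work surface at z = 0. Lengths are in mm, angles in rad, forces in N, time in s.
With the tool pointing down it reaches from about 300 to 950 mm from the base axis. Payload 3.1 kg.
Tool frame: the origin (TCP) lies on the centre line of the jaws, within the pads' length; the fingertips stand 11 mm ahead of it and the grasp point (between the pads) lies 8 mm behind it; z points along the fingers, y is the direction in which the jaws open and shut (so a half turn about z gives the same grasp; the last joint's range is limited). The gripper opens to 85 mm and grips with 20 to 120 N. Pads are 22 mm wide; open, the fingers measure 114 mm over their backs; the gripper's body (76 mm by 85 mm) begins 54 mm behind the grasp point. The pads swing forward as they close: fully open they stand 13 mm farther back than shut.
Start: joints at [-1.343, 0.308, 1.634, -0, 1.2, -0.07], TCP at [183.359, -597.504, 242.272] pointing down, gripper open.
Joint ranges: [-3.06, 3.06], [-0.79, 1.96], [0.05, 2.63], [-1.19, 4.34], [0.05, 2.64], [-2.94, 2.94]. Speed limits (rad/s): [2.79, 2.79, 3.14, 3.14, 3.14, 3.14].

## Interface

Orientations are given as a 3x3 rotation matrix whose columns are the frame's x, y, z axes.
In Python, from plant import sense, get_image, hand_in gives the robot as it stands. The module is installed in compiled form; this text tells all that it offers.
- The arm moves only by the tool jog_arm, never from a script. Its arguments are lists of equal length, an entry for each row: "claw": the gripper command: -1 is fully open, 1 is shut, values between are in proportion; "translation": the shift along the tool's x, y, z in cm, a list of three; "turn": the turn, a rotation vector about the tool's x, y, z in rad, a list of three. A call has 1 to 10 rows; each row is the pose to reach, as a shift and turn from the pose commanded when the call began, along the tool's axes at that moment; what a row does not reach only later rows make up. A row lasts 1/12 s, in which the tool goes at most 41.7 mm and 7.16 degrees, less where a joint would pass 70% of its speed; a pose out of reach is approached as far as the arm can. A call with a gripper value outside its range is refused whole. The fingers move at their own pace and stop on an object; "force" is the grip in N (left out, the last holds). Time passes only in rows, so rows that repeat a pose let the fingers close. It gives the time, the measured TCP pose, the force and the opening at its end, in the units of the state.
- sense(): the state, without advancing time (a new reading comes with each control period).
- get_image(name): name is "scene" or "side" or "wrist"; returns a dict with "image" (480x640x3 uint8, blue, green, red), "vfov" (degrees; the focal length in pixels is half the picture's height over the tangent of half this angle, whatever the lens; pixels are square), "cx", "cy" (the principal point, pixels), "rvec" (rotation vector, rad) and "tvec" (3), from world to camera coordinates, as OpenCV has them. Camera axes: x right, y down, z forward; pixel columns grow to the right and rows downward; lengths in mm; the calibration is good to about 2 mm. A picture is of the moment at which its call begins. There is no depth.
- hand_in(): hands the job in, once; it reports no verdict.
The state is a dict: "time_s": time; "joint_pos": joint angles; "joint_velocities": joint speeds; "effort": joint torques, N m; "ee_pos": TCP position; "ee_rot": TCP orientation; "contact_force": force on the tool from outside, world axes, zero at the start; "wrist_torque": the same for the moment, N m; "opening": finger opening in mm.
Only numpy, scipy, OpenCV 4.12 (cv2) and the standard library are available. Lean on these libraries where they do the work, as an engineer would, in place of code of your own. Each camera call takes 0.05 s, during which the arm holds its last target.

## Working session

There is one attempt and no reset: what is moved stays moved. The work goes in short steps, Python scripts to look and compute and a tool call to move; the robot and the scene stay as the last step left them, time stands still between calls to the robot, and variables do not carry over. Pictures are saved under pics/ and viewed, and the job is handed in when it is done.

Besides the shell and the picture viewer there is one more tool, called after "Emit:" as name(argument=value, ...) on one line, values as JSON. jog_arm: Moves the arm, as the interface text tells. Its arguments: {"type":"object","properties":{"claw":{"type":"array","items":{"type":"number"}},"translation":{"type":"array","items":{"type":"array","items":{"type":"number"}}},"turn":{"type":"array","items":{"type":"array","items":{"type":"number"}}},"force":{"type":"number"}},"required":["claw","translation","turn"]}

```bash
mkdir -p pics; cat > h.py <<'E'
import numpy as np, cv2
from plant import sense, get_image, hand_in
def cam(n):
    d=get_image(n); f=240/np.tan(np.radians(d['vfov'])/2)
    K=np.array([[f,0,d['cx']],[0,f,d['cy']],[0,0,1.]])
    R=cv2.Rodrigues(np.array(d['rvec'],float))[0]; return d['image'],K,R,np.array(d['tvec'],float).reshape(3)
def ray(c,u,v,z):
    _,K,R,t=c; o=-R.T@t; w=R.T@np.linalg.inv(K)@np.array([u,v,1.]); return o+w*(z-o[2])/w[2]
def proj(c,P):
    _,K,R,t=c; q=K@(R@np.asarray(P,float)+t); return q[:2]/q[2]
def save(n,img): cv2.imwrite('pics/'+n+'.png',img)
E
python3 - <<'E'
from h import *
import pickle
for n in ['scene','side','wrist']:
    c=cam(n); save(n+'0',c[0]); pickle.dump(c,open(n+'0.pkl','wb')); print(n,-c[2].T@c[3], c[2][2])
s=sense(); print(s['ee_rot'],s['ee_pos'],s['time_s'],s['opening'])
E
```

```text
scene [1592.20832021 -117.75137508  715.81334177] [-0.83701853  0.04721805 -0.54513341]
side [ 270.22809588 -641.68660637  493.94929054] [ 0.40529846  0.7503307  -0.52224228]
wrist [ 246.07390377 -577.84685654  373.00193102] [-0.24909885 -0.07419074 -0.96563217]
[[ 9.55986439e-01  2.93410598e-01 -3.86368442e-04]
 [ 2.93410811e-01 -9.55984778e-01  1.78922267e-03]
 [ 1.55614545e-04 -1.82383729e-03 -9.99998325e-01]] [ 183.22023457 -596.89183668  241.30351696] 0.15 85.61170394337195
```

View pics/scene0.png

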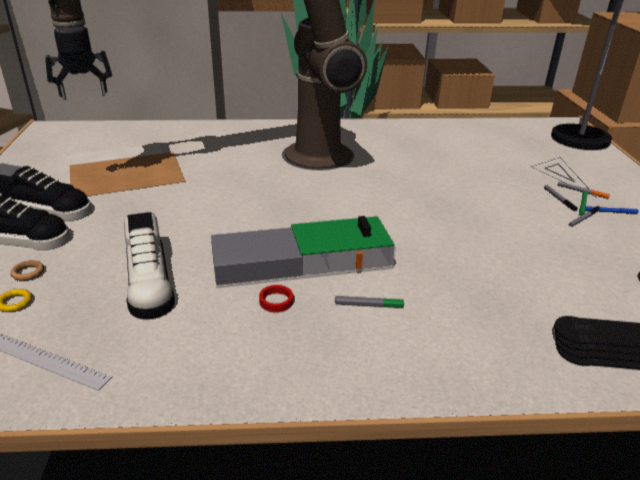

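View pics/side0.png

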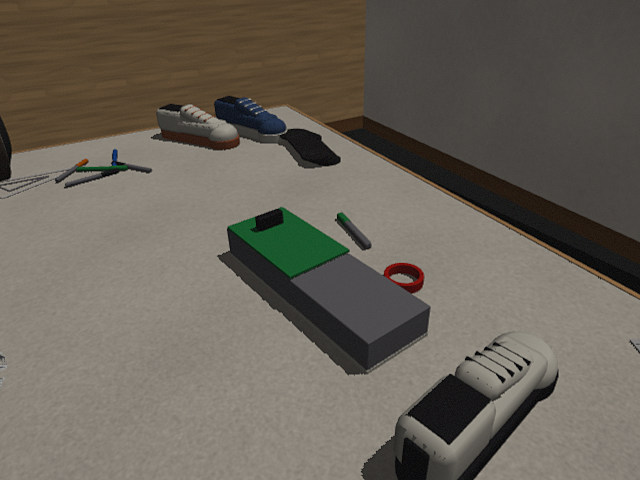

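View pics/wrist0.png

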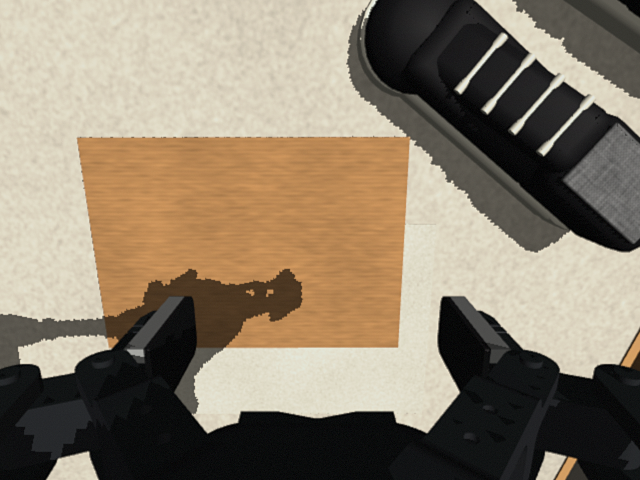

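The scene shows the gauge with the cover shut: ridge at about (364,226), orange tab at (360,261), gauge corners at about (212,235) and (394,262). The side view shows the ridge at (269,219). I'll enlarge both.

```bash
python3 - <<'E'
from h import *
a=cv2.imread('pics/scene0.png')[205:290,205:405]; save('sc_c',cv2.resize(a,None,fx=4,fy=4,interpolation=cv2.INTER_CUBIC))
a=cv2.imread('pics/side0.png')[195:385,210:440]; save('si_c',cv2.resize(a,None,fx=3,fy=3,interpolation=cv2.INTER_CUBIC))
E
```

```text
(no output)
```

View pics/sc_c.png

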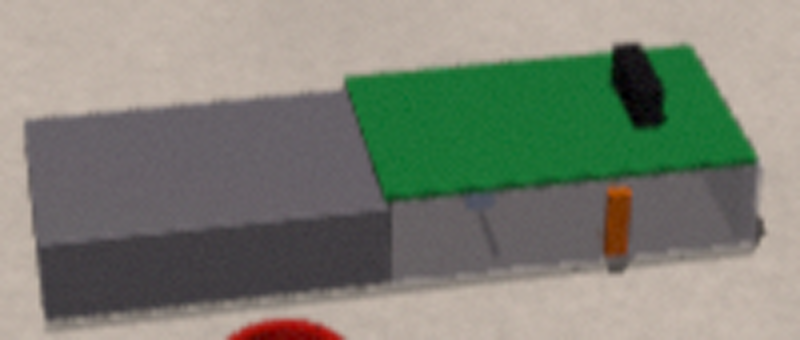

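View pics/si_c.png

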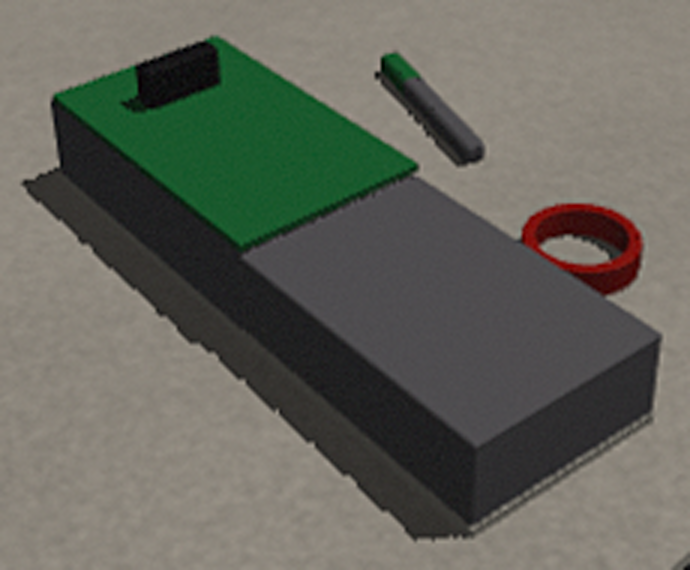

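```bash
cat > fit.py <<'E'
from h import *
import pickle
from scipy.optimize import least_squares
S=pickle.load(open('scene0.pkl','rb'));D=pickle.load(open('side0.pkl','rb'))
f4=lambda x,y:((x+.5)/4-.5+205,(y+.5)/4-.5+205)
f3=lambda x,y:((x+.5)/3-.5+210,(y+.5)/3-.5+195)
obs=[(S,f4(25,121),(-60,-200,56),0),(S,f4(40,244),(60,-200,56),0),(S,f4(47,320),(60,-200,0),0),(S,f4(345,77),(-60,-20,64),1),(S,f4(386,195),(60,-20,64),1),(S,f4(755,158),(60,180,64),1),(S,f4(690,45),(-60,180,64),1),(S,f4(392,282),(60,-20,0),0),
(D,f3(53,97),(-60,180,64),1),(D,f3(215,38),(60,180,64),1),(D,f3(417,165),(60,-20,64),1),(D,f3(241,243),(-60,-20,64),1),(D,f3(474,445),(-60,-200,56),0),(D,f3(660,340),(60,-200,56),0),(D,f3(472,525),(-60,-200,0),0),(D,f3(652,418),(60,-200,0),0)]
def w(p,P): c,s=np.cos(p[2]),np.sin(p[2]); return np.array([p[0]+c*P[0]-s*P[1],p[1]+s*P[0]+c*P[1],P[2]])
def res(p): return np.concatenate([proj(o[0],w(p,(o[2][0],o[2][1]-o[3]*p[3],o[2][2])))-o[1] for o in obs])
if __name__=='__main__':
    r=least_squares(res,[650,0,0,10],loss='soft_l1'); p=r.x; print(p,'px',np.round(r.fun.reshape(-1,2),1).tolist())
    print('ridge',w(p,(0,130-p[3],80)))
    def gy(uv,x,z,c=S):
        q=least_squares(lambda y:proj(c,w(p,(x,y[0],z)))[0]-uv[0],[80]).x[0]; return q
    print('tab top',gy(f4(619,188),62,54),'bottom',gy(f4(616,253),62,12))
    print('ridge px',proj(S,w(p,(0,130-p[3],90))),proj(D,w(p,(0,130-p[3],90))))
    s=sense(); print(s['ee_pos'])
E
python3 fit.py
```

```text
[ 5.66410816e+02 -6.09211879e+01  1.51429510e-01  5.31988967e+00] px [[0.1, -0.7], [0.0, 0.0], [0.4, 3.3], [-0.4, -0.4], [-0.4, 0.0], [0.9, -0.5], [0.0, -0.6], [0.4, 3.2], [-0.7, -0.5], [0.4, -0.9], [0.8, -0.5], [-0.2, 0.9], [0.0, 0.1], [0.7, -2.9], [-0.4, 4.2], [-0.3, 0.7]]
ridge [547.60264189  62.33213869  80.        ]
tab top 98.84507592774563 bottom 99.86542420152337
ridge px [364.10906154 220.8115252 ] [268.44973411 213.59401858]
[ 183.22023457 -596.89183668  241.30351696]
```

```bash
cat >> h.py <<'E'
def plan(xyz,yaw):
    s=sense(); R=np.array(s['ee_rot']); c,q=np.cos(yaw),np.sin(yaw)
    T=np.array([[c,q,0],[q,-c,0],[0,0,-1.]])
    print('t',round(s['time_s'],2),'pos',np.round(s['ee_pos'],1),'F',np.round(s['contact_force'],1),'open',round(s['opening'],1),'j',np.round(s['joint_pos'],2))
    print('translation cm',np.round(R.T@(np.array(xyz)-s['ee_pos'])/10,2),'turn',np.round(cv2.Rodrigues(R.T@T)[0].ravel(),3))
E
python3 -c "
from h import *
plan((547.6,62.3,180),.1514)"
```

```text
t 0.15 pos [ 183.2 -596.9  241.3] F [ 0.   0.3 -1. ] open 85.6 j [-1.34  0.31  1.63  0.    1.2  -0.07]
translation cm [ 54.17 -52.32   6.23] turn [-0.002 -0.     0.146]
```

Emit:
jog_arm(claw=[-1, -1, -1, -1, -1, -1, -1, -1, -1, -1], translation=[[54.2, -52.3, 5], [54.2, -52.3, 5], [54.2, -52.3, 5], [54.2, -52.3, 5], [54.2, -52.3, 5], [54.2, -52.3, 5], [54.2, -52.3, 5], [54.2, -52.3, 5], [54.2, -52.3, 5], [54.2, -52.3, 5]], turn=[[0, 0, 0.146], [0, 0, 0.146], [0, 0, 0.146], [0, 0, 0.146], [0, 0, 0.146], [0, 0, 0.146], [0, 0, 0.146], [0, 0, 0.146], [0, 0, 0.146], [0, 0, 0.146]], force=40)

```text
time_s: 0.98
ee_pos: [385.0, -231.8, 214.5]
ee_rot: [[0.989, 0.151, 0.0], [0.151, -0.989, -0.0], [0.0, 0.0, -1.0]]
contact_force: [0.7, -0.2, 0.2]
opening: 85.4
```

```bash
python3 -c "
from h import *
plan((547.6,62.3,180),.1514)"
```

```text
t 0.98 pos [ 385.  -231.8  214.5] F [ 0.7 -0.2  0.2] open 85.4 j [-0.64 -0.01  2.06  0.    1.09  0.78]
translation cm [ 20.5  -26.62   3.45] turn [ 0. -0. -0.]
```

Emit:
jog_arm(claw=[-1, -1, -1, -1, 0, 0, 0, 0, 0, 0], translation=[[19, -25, 3.2], [19, -25, 3.2], [19, -25, 3.2], [19, -25, 3.2], [19, -25, 3.2], [19, -25, 3.2], [19, -25, 3.2], [19, -25, 3.2], [19, -25, 3.2], [19, -25, 3.2]], turn=[[0, 0, 0], [0, 0, 0], [0, 0, 0], [0, 0, 0], [0, 0, 0], [0, 0, 0], [0, 0, 0], [0, 0, 0], [0, 0, 0], [0, 0, 0]])

```text
time_s: 1.82
ee_pos: [534.5, 43.3, 182.0]
ee_rot: [[0.988, 0.154, -0.001], [0.154, -0.988, -0.0], [-0.001, 0.0, -1.0]]
contact_force: [0.4, 0.4, 0.2]
opening: 42.9
```

```bash
python3 -c "
from h import *
c=cam('wrist'); save('w1',c[0])
plan((547.6,62.3,180),.1514)
P=[547.6,62.3,90]; print(proj(c,P))
for a in(-25,25):
  for b in (-8,8): print(a,b,proj(c,[547.6+a*.9886-b*.151,62.3+a*.151+b*.9886,90]))
"
```

```text
t 1.87 pos [534.1  42.3 182.1] F [-0.3 -0.6  0.3] open 42.8 j [-0.    0.21  1.89 -0.    1.04  1.42]
translation cm [ 1.64 -1.77  0.21] turn [0.    0.002 0.002]
[287.03970226 217.15348602]
-25 -8 [301.47049887 259.14041394]
-25 8 [273.98766664 259.0594496 ]
25 -8 [300.85762659 172.78849567]
25 8 [271.76027718 172.6974427 ]
```

View pics/w1.png

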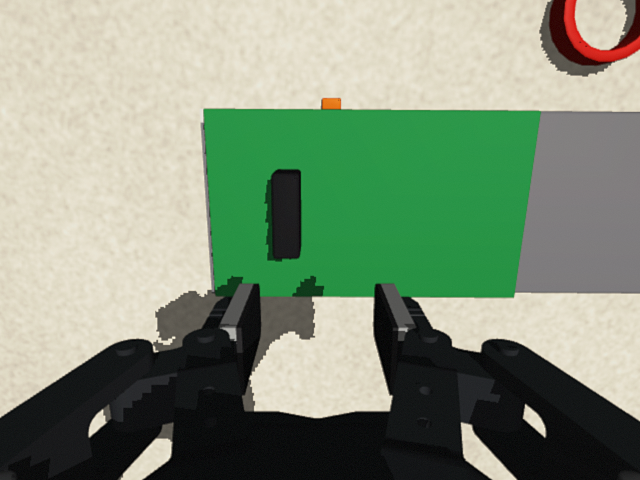

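The wrist view has the ridge at (273..301, 170..259), which matches the prediction within 2 px. Next I'll centre over it, descend and grip.

Emit:
jog_arm(claw=[0, 0, 0, 0, 0, 0, 0, 0, 0, 0], translation=[[1.6, -1.8, 1], [1.6, -1.8, 3], [1.6, -1.8, 5], [1.6, -1.8, 7], [1.6, -1.8, 8.5], [1.6, -1.8, 9.5], [1.6, -1.8, 10], [1.6, -1.8, 10.2], [1.6, -1.8, 10.2], [1.6, -1.8, 10.2]], turn=[[0, 0, 0], [0, 0, 0], [0, 0, 0], [0, 0, 0], [0, 0, 0], [0, 0, 0], [0, 0, 0], [0, 0, 0], [0, 0, 0], [0, 0, 0]], force=30)

```text
time_s: 2.7
ee_pos: [548.6, 62.0, 81.6]
ee_rot: [[0.989, 0.151, 0.002], [0.151, -0.989, 0.0], [0.002, 0.0, -1.0]]
contact_force: [-0.3, 0.7, 0.4]
opening: 42.7
```

```bash
python3 -c "
from h import *
c=cam('side'); save('s2',cv2.resize(c[0][120:340,180:440],None,fx=3,fy=2.7))
plan((547.6,62.3,80),.1514)"
```

```text
t 2.75 pos [548.7  62.1  81.8] F [-0.1 -0.1 -0.1] open 42.8 j [ 0.03  0.38  1.91 -0.    0.85  1.45]
translation cm [-0.11 -0.03  0.18] turn [ 0.    -0.002  0.   ]
```

View pics/s2.png

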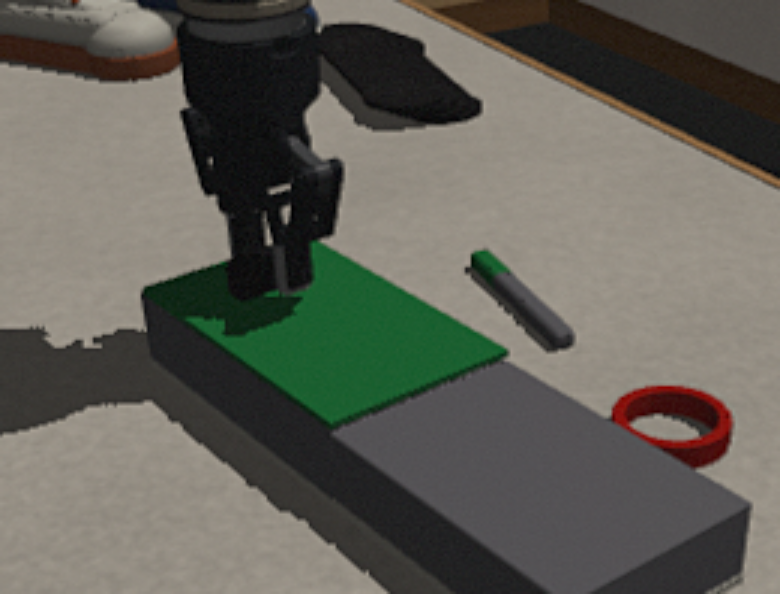

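The fingers stand either side of the ridge, so I'll close.

Emit:
jog_arm(claw=[1, 1, 1, 1, 1, 1], translation=[[0, 0, 0], [0, 0, 0], [0, 0, 0], [0, 0, 0], [0, 0, 0], [0, 0, 0]], turn=[[0, 0, 0], [0, 0, 0], [0, 0, 0], [0, 0, 0], [0, 0, 0], [0, 0, 0]], force=30)

```text
time_s: 3.25
ee_pos: [548.4, 62.5, 81.5]
ee_rot: [[0.989, 0.151, 0.001], [0.151, -0.989, 0.0], [0.001, -0.0, -1.0]]
contact_force: [-1.3, -0.5, 5.6]
opening: 15.1
```

Emit:
jog_arm(claw=[1, 1, 1, 1, 1, 1, 1, 1, 1, 1], translation=[[0, 0.8, -0.1], [0, 2.4, -0.1], [0, 4.2, -0.1], [0, 6, -0.1], [0, 8, -0.1], [0, 10, -0.1], [0, 12, -0.1], [0, 13.5, -0.1], [0, 14.5, -0.1], [0, 15, -0.1]], turn=[[0, 0, 0], [0, 0, 0], [0, 0, 0], [0, 0, 0], [0, 0, 0], [0, 0, 0], [0, 0, 0], [0, 0, 0], [0, 0, 0], [0, 0, 0]])

```text
time_s: 4.08
ee_pos: [570.8, -87.2, 81.6]
ee_rot: [[0.989, 0.15, 0.001], [0.15, -0.989, 0.0], [0.001, 0.0, -1.0]]
contact_force: [1.1, 1.6, 2.4]
opening: 15.0
```

Emit:
jog_arm(claw=[1, 1, 1, 1, 1, 1, 1, 1], translation=[[0, 0.4, 0], [0, 0.8, 0], [0, 1.2, 0], [0, 1.6, 0], [0, 2, 0], [0, 2.2, 0], [0, 2.3, 0], [0, 2.3, 0]], turn=[[0, 0, 0], [0, 0, 0], [0, 0, 0], [0, 0, 0], [0, 0, 0], [0, 0, 0], [0, 0, 0], [0, 0, 0]])

```text
time_s: 4.75
ee_pos: [574.0, -108.9, 81.6]
ee_rot: [[0.988, 0.151, 0.0], [0.151, -0.988, -0.0], [0.0, 0.0, -1.0]]
contact_force: [2.2, 0.9, -0.9]
opening: 15.2
```

```bash
python3 -c "
from h import *
from fit import w
p=[566.41,-60.92,.1514,180]
print(w(p,(0,-50,80)))
plan(w(p,(0,-50,80)),.1514)"
```

```text
[ 573.95111325 -110.34804478   80.        ]
t 4.75 pos [ 574.  -108.9   81.6] F [ 2.2  0.9 -0.9] open 15.2 j [-0.26  0.43  1.83 -0.    0.88  1.16]
translation cm [-0.03  0.14  0.16] turn [ 0. -0.  0.]
```

Emit:
jog_arm(claw=[1, 1, 1, 1, 1], translation=[[0, 0.1, 0], [0, 0.2, 0], [0, 0.3, 0], [0, 0.4, 0], [0, 0.4, 0]], turn=[[0, 0, 0], [0, 0, 0], [0, 0, 0], [0, 0, 0], [0, 0, 0]])

```text
time_s: 5.17
ee_pos: [574.4, -111.3, 81.6]
ee_rot: [[0.989, 0.151, -0.001], [0.151, -0.989, 0.003], [-0.0, -0.003, -1.0]]
contact_force: [2.2, 7.0, 1.1]
opening: 15.2
```

Emit:
jog_arm(claw=[1, 1, 1, 1], translation=[[0, 0.1, 0], [0, 0.2, 0], [0, 0.2, 0], [0, 0.2, 0]], turn=[[0, 0, 0], [0, 0, 0], [0, 0, 0], [0, 0, 0]])

```text
time_s: 5.5
ee_pos: [574.4, -111.4, 81.6]
ee_rot: [[0.989, 0.15, -0.001], [0.15, -0.989, 0.005], [-0.001, -0.005, -1.0]]
contact_force: [2.1, 11.1, 2.1]
opening: 15.2
```

The end stop is confirmed: 11 N with no further motion. I'll unload, open and rise.

Emit:
jog_arm(claw=[1, 1, 0, 0, 0, 0, 0, 0, 0, 0], translation=[[0, -0.3, 0], [0, -0.3, 0], [0, -0.3, 0], [0, -0.3, 0], [0, -0.3, 0], [0, -0.3, -1], [0, -0.3, -3], [0, -0.3, -6], [0, -0.3, -9], [0, -0.3, -11]], turn=[[0, 0, 0], [0, 0, 0], [0, 0, 0], [0, 0, 0], [0, 0, 0], [0, 0, 0], [0, 0, 0], [0, 0, 0], [0, 0, 0], [0, 0, 0]])

```text
time_s: 6.33
ee_pos: [575.5, -112.4, 195.4]
ee_rot: [[0.989, 0.151, 0.003], [0.151, -0.989, -0.001], [0.003, 0.002, -1.0]]
contact_force: [1.2, -0.4, 1.0]
opening: 43.2
```

```bash
python3 -c "
from h import *
from fit import w
import pickle
p=[566.41,-60.92,.1514,180]
c=cam('scene'); pickle.dump(c,open('scene3.pkl','wb')); save('sc3',cv2.resize(c[0][200:290,205:405],None,fx=4,fy=4,interpolation=cv2.INTER_CUBIC))
c=cam('side'); pickle.dump(c,open('side3.pkl','wb')); save('si3',cv2.resize(c[0][195:385,210:440],None,fx=3,fy=3,interpolation=cv2.INTER_CUBIC))
print(w(p,(0,40,40)))
plan(w(p,(0,40,180)),.1514+np.pi/2)"
```

```text
[560.3771094  -21.37756418  40.        ]
t 6.43 pos [ 577.8 -113.   197.6] F [ 0.9 -1.  -0.4] open 42.9 j [-0.27  0.28  1.77 -0.    1.08  1.15]
translation cm [-0.35 -9.33  1.71] turn [ 0.011 -0.004 -1.571]
```

View pics/sc3.png

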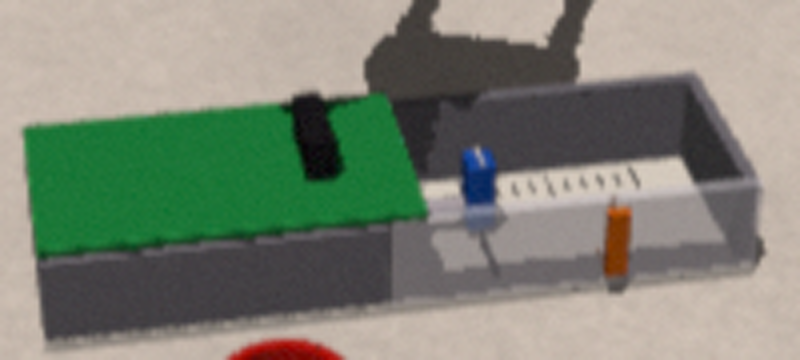

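View pics/si3.png

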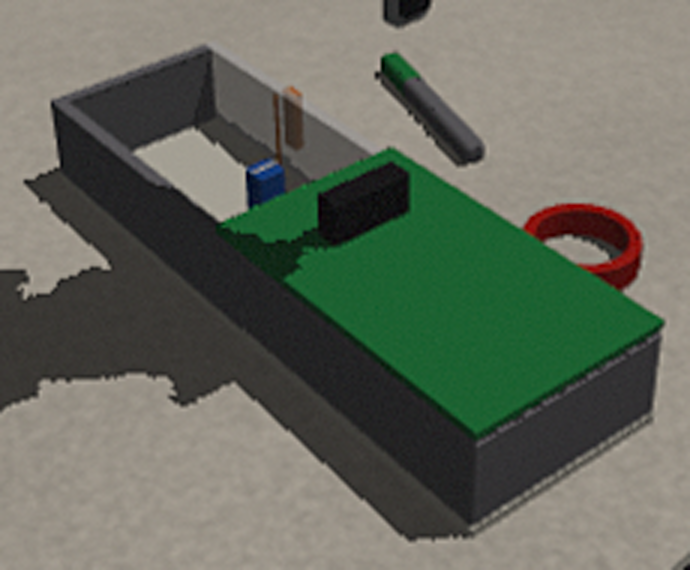

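The cover is flush with the tube-block end in both views. The knob (scene crop 478,160) and the orange tab (618,240) are clear. Moving over the knob with a quarter turn.

Emit:
jog_arm(claw=[0, 0, 0, 0, 0, 0, 0, 0, 0, 0], translation=[[-0.3, -2, 0], [-0.3, -4, 0.5], [-0.3, -6, 1], [-0.3, -8, 1], [-0.3, -9.3, 1], [-0.3, -9.3, 1], [-0.3, -9.3, 1], [-0.3, -9.3, 1], [-0.3, -9.3, 1], [-0.3, -9.3, 1]], turn=[[0, 0, -1.571], [0, 0, -1.571], [0, 0, -1.571], [0, 0, -1.571], [0, 0, -1.571], [0, 0, -1.571], [0, 0, -1.571], [0, 0, -1.571], [0, 0, -1.571], [0, 0, -1.571]])

```text
time_s: 7.27
ee_pos: [556.4, -20.3, 180.8]
ee_rot: [[0.162, 0.987, -0.002], [0.987, -0.162, -0.0], [-0.0, -0.002, -1.0]]
contact_force: [-0.6, 0.2, 0.0]
opening: 42.8
```

```bash
python3 -c "
from h import *
plan((560.4,-21.4,180),.1514+np.pi/2)"
```

```text
t 7.27 pos [556.4 -20.3 180.8] F [-0.6  0.2  0. ] open 42.8 j [-0.11  0.25  1.85 -0.    1.05  0.05]
translation cm [-0.05  0.41  0.08] turn [-0.002  0.    -0.314]
```

Emit:
jog_arm(claw=[0, 0, 0, 0, 0], translation=[[0, 0.4, 0], [0, 0.4, 0], [0, 0.4, 0], [0, 0.4, 0], [0, 0.4, 0]], turn=[[0, 0, -0.32], [0, 0, -0.32], [0, 0, -0.32], [0, 0, -0.32], [0, 0, -0.32]])

```text
time_s: 7.68
ee_pos: [560.6, -21.0, 181.0]
ee_rot: [[-0.148, 0.989, -0.002], [0.989, 0.148, -0.0], [0.0, -0.002, -1.0]]
contact_force: [-0.2, -0.1, -0.2]
opening: 42.9
```

```bash
python3 -c "
from h import *
from fit import w
import pickle
p=[566.41,-60.92,.1514,180]
c=cam('wrist'); save('w4',c[0]); pickle.dump(c,open('w4.pkl','wb'))
plan((560.4,-21.4,180),.1514+np.pi/2)
for a,b in((-9,-8),(9,-8),(9,8),(-9,8),(0,0)): print(proj(c,w(p,(a,40+b,54))))
"
```

```text
t 7.73 pos [560.7 -21.  181.1] F [ 0.2 -0.4 -1. ] open 42.9 j [-0.11  0.25  1.84 -0.    1.05 -0.26]
translation cm [-0.04 -0.04  0.11] turn [-0.001 -0.    -0.002]
[303.15114202 241.4551097 ]
[330.21105319 241.39516822]
[330.35611916 217.89951795]
[302.87162784 217.96378358]
[316.64677288 229.76983721]
```

View pics/w4.png

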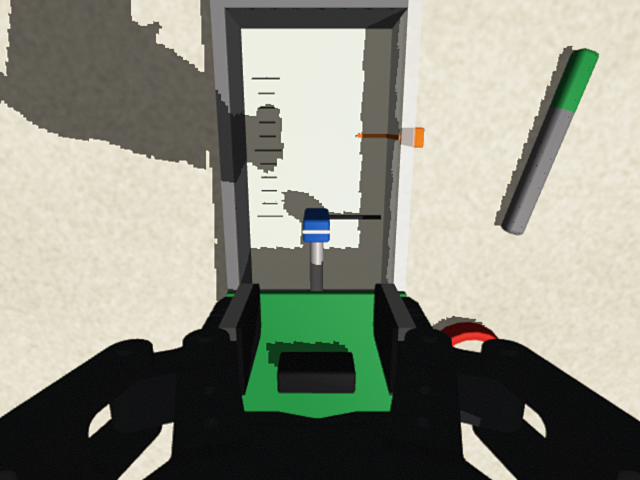

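The knob top is at (303..330, 218..242), as predicted. The pointer is at row 216 and the orange line on the floor at row 136. I'll zoom in to measure the pull needed.

```bash
python3 -c "
from h import *
a=cv2.imread('pics/w4.png')[110:240,300:440]; save('w4c',cv2.resize(a,None,fx=4,fy=4,interpolation=cv2.INTER_CUBIC))"
```

```text
(no output)
```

View pics/w4c.png

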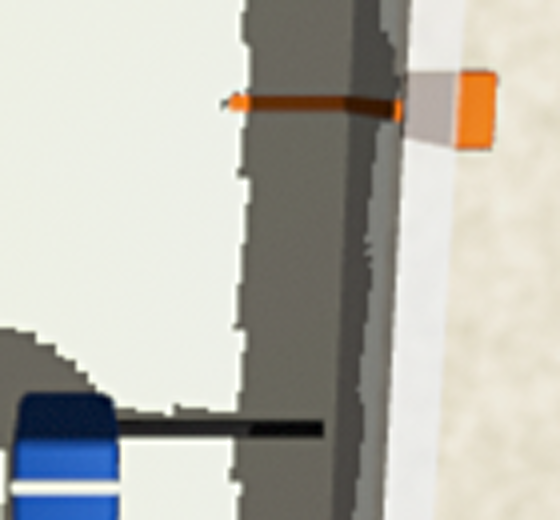

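```bash
python3 -c "
from h import *
import pickle
c=pickle.load(open('w4.pkl','rb'))
p=[566.41,-60.92,.1514]
def g(P): d=np.array(P[:2])-p[:2]; k,s=np.cos(p[2]),np.sin(p[2]); return d@[k,s],d@[-s,k]
print('marker',[g(ray(c,374.6,135.4,z)) for z in(6,7,10)],'pointer',[g(ray(c,374.6,216.9,z)) for z in(10,12)])
print('tabtop',g(ray(c,300+476/4,110+110/4,54)))
"
```

```text
marker [(np.float64(42.752486148075924), np.float64(99.36082646570003)), (np.float64(42.615160881650105), np.float64(99.38233235056992)), (np.float64(42.203185082372656), np.float64(99.44685000517964))] pointer [(np.float64(44.289880123856115), np.float64(38.850585013068006)), (np.float64(44.00144978632832), np.float64(39.29375333615895))]
tabtop (np.float64(63.80631823294081), np.float64(99.0506631968408))
```

The rod needs about 60 mm of pull (marker at gauge y 99.4, pointer at 39.3). Descending now with a narrower opening.

Emit:
jog_arm(claw=[0.3, 0.3, 0.3, 0.3, 0.3, 0.3, 0.3, 0.3, 0.3, 0.3], translation=[[0, 0, 2], [0, 0, 4.5], [0, 0, 7], [0, 0, 9], [0, 0, 10.5], [0, 0, 11.5], [0, 0, 12.5], [0, 0, 13.5], [0, 0, 14.3], [0, 0, 14.3]], turn=[[0, 0, 0], [0, 0, 0], [0, 0, 0], [0, 0, 0], [0, 0, 0], [0, 0, 0], [0, 0, 0], [0, 0, 0], [0, 0, 0], [0, 0, 0]])

```text
time_s: 8.57
ee_pos: [560.2, -20.7, 37.2]
ee_rot: [[-0.15, 0.989, -0.003], [0.989, 0.15, 0.0], [0.001, -0.002, -1.0]]
contact_force: [-0.7, 0.5, -0.3]
opening: 30.0
```

```bash
python3 -c "
from h import *
c=cam('scene'); save('sc5',cv2.resize(c[0][150:290,205:405],None,fx=4,fy=4,interpolation=cv2.INTER_CUBIC))
plan((560.4,-21.4,38),.1514+np.pi/2)
"
```

```text
t 8.62 pos [560.8 -20.8  38. ] F [-0.1  0.1  0.9] open 29.7 j [-0.11  0.47  1.9  -0.    0.78 -0.27]
translation cm [-0.06 -0.05  0.  ] turn [-0.001 -0.    -0.001]
```

View pics/sc5.png

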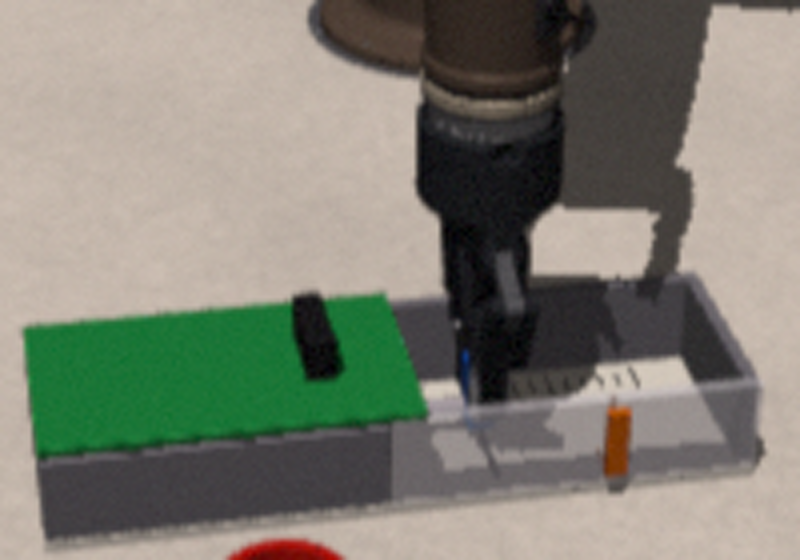

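No contact on the way down, and the fingers stand on either side of the knob. Closing.

Emit:
jog_arm(claw=[1, 1, 1, 1, 1, 1], translation=[[0, 0, 0], [0, 0, 0], [0, 0, 0], [0, 0, 0], [0, 0, 0], [0, 0, 0]], turn=[[0, 0, 0], [0, 0, 0], [0, 0, 0], [0, 0, 0], [0, 0, 0], [0, 0, 0]], force=60)

```text
time_s: 9.12
ee_pos: [560.0, -21.1, 39.1]
ee_rot: [[-0.151, 0.989, -0.003], [0.989, 0.151, -0.0], [0.0, -0.003, -1.0]]
contact_force: [-5.3, -1.6, 4.1]
opening: 17.0
```

Emit:
jog_arm(claw=[1, 1, 1, 1, 1, 1, 1, 1, 1, 1], translation=[[0.5, 0, 0], [1.2, 0, 0], [2, 0, 0], [2.8, 0, 0], [3.6, 0, 0], [4.4, 0, 0], [5, 0, 0], [5.5, 0, 0], [5.8, 0, 0], [5.8, 0, 0]], turn=[[0, 0, 0], [0, 0, 0], [0, 0, 0], [0, 0, 0], [0, 0, 0], [0, 0, 0], [0, 0, 0], [0, 0, 0], [0, 0, 0], [0, 0, 0]])

```text
time_s: 9.95
ee_pos: [551.5, 35.3, 39.1]
ee_rot: [[-0.152, 0.988, -0.002], [0.988, 0.152, -0.003], [-0.002, -0.002, -1.0]]
contact_force: [-3.8, -6.5, 3.3]
opening: 17.0
```

```bash
python3 -c "
from h import *
import pickle
c=cam('wrist'); save('w6',c[0]); pickle.dump(c,open('w6.pkl','wb'))
c=cam('scene'); pickle.dump(c,open('sc6.pkl','wb'));save('sc6',cv2.resize(c[0][220:290,300:400],None,fx=8,fy=8,interpolation=cv2.INTER_CUBIC))
plan((560.4,-21.4,38),.1514+np.pi/2)
"
```

```text
t 10.05 pos [551.6  34.9  39.1] F [-3.7 -7.7  4. ] open 17.1 j [-0.01  0.45  1.92 -0.    0.77 -0.16]
translation cm [-5.7   0.02  0.13] turn [-0.003  0.002  0.001]
```

View pics/w6.png

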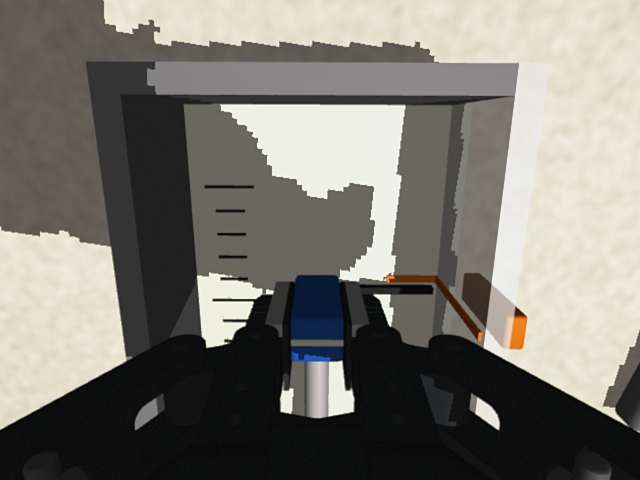

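View pics/sc6.png

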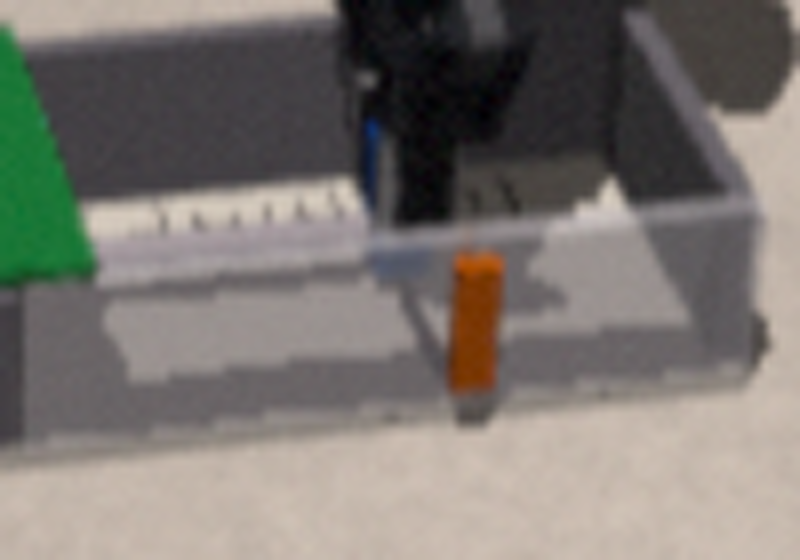

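```bash
cat > m.py <<'E'
from h import *
import pickle,sys
c=pickle.load(open(sys.argv[1],'rb')); p=[566.41,-60.92,.1514]
def g(P): d=np.array(P[:2])-p[:2]; k,s=np.cos(p[2]),np.sin(p[2]); return np.round([d@[k,s],d@[-s,k]],2)
u,vm,vp=map(float,sys.argv[2:5])
print('marker',[g(ray(c,u,vm,z)) for z in(6,7)],'pointer',[g(ray(c,u,vp,z)) for z in(10,12)])
E
python3 -c "
from h import *
a=cv2.imread('pics/w6.png')[255:310,350:450]; save('w6c',cv2.resize(a,None,fx=8,fy=8,interpolation=cv2.INTER_CUBIC))"
```

```text
(no output)
```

View pics/w6c.png

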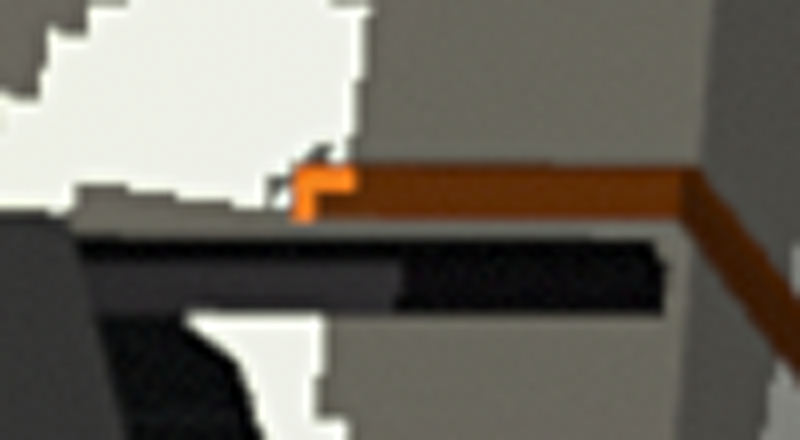

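```bash
python3 m.py w6.pkl 412 278.4 290.3; python3 -c "
from h import *
import pickle
c=pickle.load(open('w6.pkl','rb'));p=[566.41,-60.92,.1514]
from fit import w
print(-c[2].T@c[3])
for y,z in((98,6),(101,6),(94.5,12),(97.5,12),(97.5,8)): print(y,z,proj(c,w(p,(42,y,z))))"
```

```text
marker [array([41.12, 99.1 ]), array([40.87, 99.49])] pointer [array([40.46, 95.23]), array([39.96, 96.08])]
[541.82849366 100.51851916 170.82997734]
98 6 [413.86520722 280.77862121]
101 6 [414.30727327 274.30087126]
94.5 12 [416.58930184 293.77715672]
97.5 12 [417.05658109 287.1742786 ]
97.5 8 [414.85603789 283.58722547]
```

The pointer is still about 3.2 mm short, so I'll pull that much more.

Emit:
jog_arm(claw=[1, 1, 1, 1, 1, 1], translation=[[0.15, 0, 0], [0.32, 0, 0], [0.32, 0, 0], [0.32, 0, 0], [0.32, 0, 0], [0.32, 0, 0]], turn=[[0, 0, 0], [0, 0, 0], [0, 0, 0], [0, 0, 0], [0, 0, 0], [0, 0, 0]])

```text
time_s: 10.55
ee_pos: [551.2, 37.8, 39.2]
ee_rot: [[-0.151, 0.988, -0.002], [0.988, 0.151, -0.003], [-0.003, -0.002, -1.0]]
contact_force: [-3.9, -7.0, 2.4]
opening: 17.0
```

```bash
python3 -c "
from h import *
import pickle
c=cam('wrist'); pickle.dump(c,open('w7.pkl','wb'));save('w7c',cv2.resize(c[0][255:310,350:450],None,fx=8,fy=8,interpolation=cv2.INTER_CUBIC))
c=cam('scene'); save('sc7',cv2.resize(c[0][220:290,300:400],None,fx=8,fy=8,interpolation=cv2.INTER_CUBIC))
plan((560.4,-21.4,38),.1514+np.pi/2)
"
```

```text
t 10.65 pos [551.2  37.8  39.1] F [-4.  -7.   3.3] open 17.1 j [-0.01  0.45  1.92 -0.    0.77 -0.16]
translation cm [-5.99  0.02  0.13] turn [-0.002  0.003  0.001]
```

View pics/w7c.png

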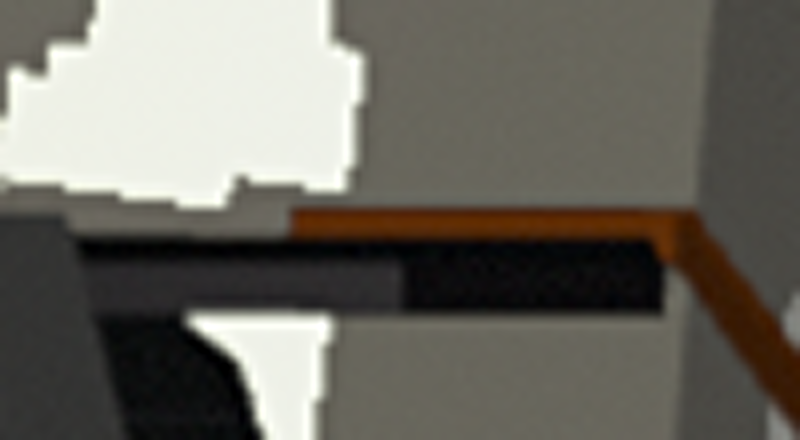

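View pics/sc7.png

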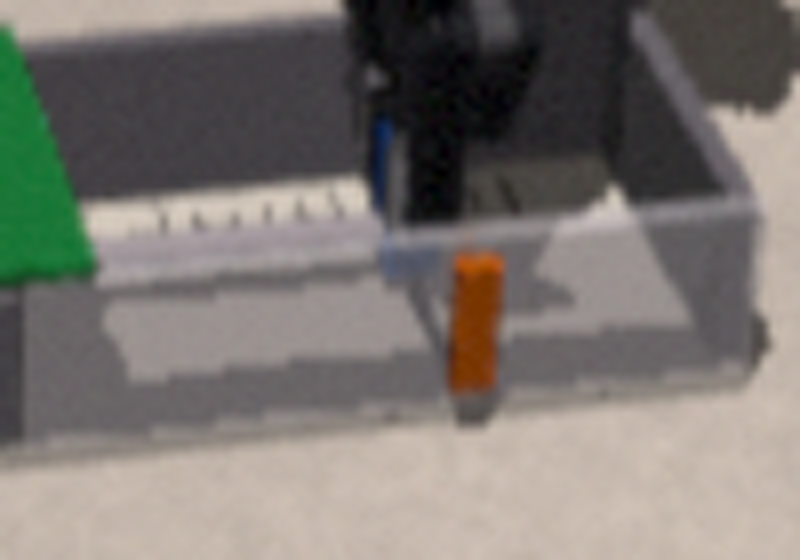

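```bash
python3 m.py w7.pkl 412 280.8 290.3; python3 m.py w7.pkl 412 280.8 287.0; python3 m.py w6.pkl 412 275.2 287.0
```

```text
marker [array([ 41.2 , 100.51]), array([ 40.95, 100.91])] pointer [array([40.47, 97.76]), array([39.97, 98.61])]
marker [array([ 41.2 , 100.51]), array([ 40.95, 100.91])] pointer [array([40.37, 99.27]), array([ 39.87, 100.1 ])]
marker [array([ 41.03, 100.58]), array([ 40.78, 100.96])] pointer [array([40.37, 96.75]), array([39.87, 97.57])]
```

The remaining gap is about 0.5 mm, from the picture (0.4 to 0.8 mm) and from the travel (59.6 of 60.1 mm). One small final pull.

Emit:
jog_arm(claw=[1, 1, 1, 1, 1, 1, 1, 1], translation=[[0.06, 0, 0], [0.06, 0, 0], [0.06, 0, 0], [0.06, 0, 0], [0.06, 0, 0], [0.06, 0, 0], [0.06, 0, 0], [0.06, 0, 0]], turn=[[0, 0, 0], [0, 0, 0], [0, 0, 0], [0, 0, 0], [0, 0, 0], [0, 0, 0], [0, 0, 0], [0, 0, 0]])

```text
time_s: 11.32
ee_pos: [551.1, 38.4, 39.1]
ee_rot: [[-0.151, 0.988, -0.002], [0.988, 0.151, -0.003], [-0.003, -0.002, -1.0]]
contact_force: [-5.2, -7.1, 3.6]
opening: 16.8
```

```bash
python3 -c "
from h import *
import pickle
c=cam('wrist'); pickle.dump(c,open('w8.pkl','wb'));save('w8c',cv2.resize(c[0][255:310,350:450],None,fx=8,fy=8,interpolation=cv2.INTER_CUBIC))
c=cam('scene'); save('sc8',c[0])
plan((560.4,-21.4,38),.1514+np.pi/2)
"; python3 m.py w8.pkl 412 281.8 290.3
```

```text
t 11.42 pos [551.1  38.3  39.1] F [-4.  -6.3  3.4] open 16.9 j [-0.01  0.45  1.92 -0.    0.77 -0.16]
translation cm [-6.05  0.01  0.13] turn [-0.002  0.003  0.001]
marker [array([ 41.23, 100.6 ]), array([ 40.98, 101.  ])] pointer [array([40.47, 98.31]), array([39.97, 99.16])]
```

View pics/w8c.png

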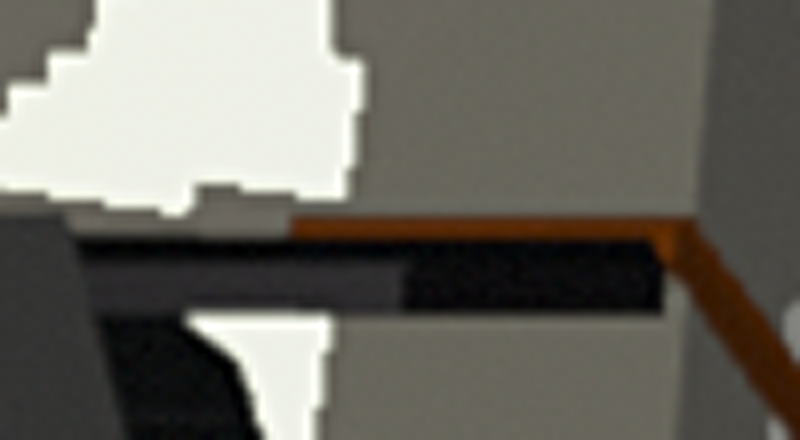

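View pics/sc8.png

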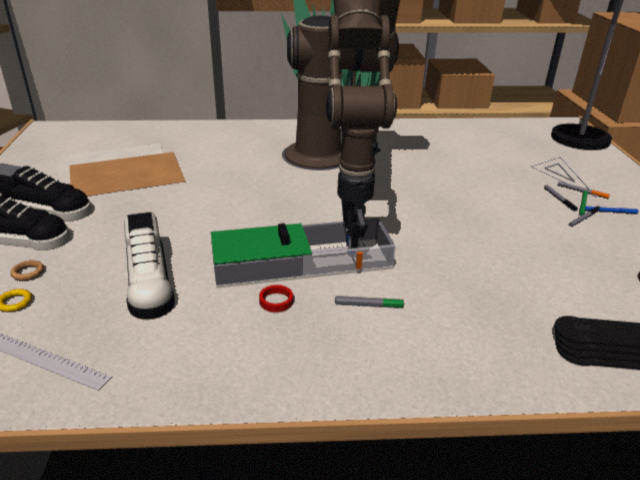

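The pointer is at 99.2 against a marker at 99.1 to 99.5 mm. The cover is open, the bystanders haven't moved and the grip is steady, so I'll hand in.

```bash
python3 -c "
from h import *
hand_in(); s=sense(); print(s['time_s'],s['ee_pos'],s['opening'])"
```

```text
the job is handed in; nothing more can be done
the job is handed in; nothing more can be done
```

The job is handed in: the green cover is fully back over the tube block, and the gripper is holding the blue knob with the pointer lined up with the orange marker.

- **Cover:** I slid it by its ridge until it stopped. At about 11 N of push it moved no further, and both camera views showed it flush with the tube block's end.
- **Rod:** I gripped the knob from both sides and pulled about 60 mm in three steps, checking with the wrist camera between them. The last picture put the pointer at gauge y 99.2 mm and the marker at 99.1 to 99.5 mm, so they agree to about 0.3 mm. The arm's own travel, 60.1 to 60.2 mm, matches the 60.1 mm measured beforehand.
- **Hold:** The grip is set to 60 N and the opening read a steady 17 mm against the spring. I handed in at about 11.4 s.
- **Shoe, tape and pen:** They look unmoved in the last scene picture.

No check failed. The script also tried to read the robot's state after hand-in, but it was refused, so I have no reading from the final second of holding.

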